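# Free a core slice from its spring hold-down and push it home

### The job

Free the black asphalt slice in the clamping jig: lift the yellow spring hold-down finger until its claw is clear of the slice, swing it aside past the rear stops and feel for the notch of its parking collar until the finger drops in and stays there, without wrenching it. Then push the slice along the bed between the rails until it stands home against the end stop. Do not ram it, do not force the claw against the slice, and leave everything else on the bench where it is.

Things in the scene. Friction and masses are not known exactly. Their poses are not given: they have to be found in the camera images.
- jig: Clamping jig, fixed to the bench: aluminium bed 158 x 330 mm, its top 12 mm above the bench. Origin: on the bench under the middle of the channel's length and width. y axis: along the channel from the clamping place (y = -75 mm) to the end stop (y = +150 mm); x axis: towards the side of the post; z up. Bed reaches y = -165 to +165 mm.
- core_slice: The black asphalt slice, a disc of 86 mm diameter (radius 42.9 mm) and 49 mm high, about 0.5 to 0.9 kg, standing on the bed with its rear against the two stops. Origin: centre of its underside; z axis up. Too wide to grasp across.
- hold_down: The yellow hold-down finger. It reaches from the post over the slice, presses on its centre with a rubber pad, and the curved claw at its end hooks 8.5 mm down over the slice's side away from the post. Bar top 77 mm above the bench while clamped. Origin on the post's axis, at bench height while clamped; its -x axis points from the post to the claw.
- knob (a point): Centre of the black round knob on the finger, 24 mm diameter, 25 mm high (its top 12 mm above this point, its underside 13 mm below), upright, 100 mm from the post's axis, 101 mm above the bench while clamped. Lifting and swinging are done here. It has free space on all sides above the bar.
- post_axis (a point): Point on the axis of the upright post about which the finger swings, at bed height (12 mm above the bench). The post with its spring and cap is 24 mm wide and its top is 142 mm above the bench.
- finger_swing (a joint): Swing angle of the finger about the post, rad. 0 = over the slice; grows as it swings aside, anticlockwise seen from above, the claw passing over the rear stops, away from the end stop; stops at 3.0. Turns easily: the pin rubs on the collar's rim, 1 to 2 N at the knob. Let go on the rim and pushed slowly by its knob's side, the finger drops into the notch by itself.
- finger_lift (a joint): Height of the finger, m. 0 = resting on the slice, up to +0.030. A spring presses it down, 8 N at 0 and 250 N/m more above. Over +0.009 the claw clears the slice. Let go aside, it sinks till the pin rests on the collar's rim, about -0.001. In the notch it drops to about -0.009 and cannot swing (0.1 rad of play either way) until lifted; over 10 N at the knob there would wrench the pin.
- core_clamped (a point): Where the centre of the slice's underside is while clamped: on the bed, on the channel's middle line, 75 mm before the jig's origin.
- core_home (a point): Where the centre of the slice's underside is when the slice stands home against the end stop: on the bed, on the channel's middle line, 107 mm past the jig's origin.
- end_stop: The end stop across the channel, a blue bar with a rubber face, top 44 mm above the bench. Origin: at bench height under the middle of its rubber face, which looks back along the channel.
- core_s7: Bystander: standing asphalt core, 86 mm diameter, 61 mm high, on the bench left of the jig.
- core_s8: Bystander: standing asphalt core, 86 mm diameter, 57 mm high, left of the jig.
- core_s11: Bystander: flat standing asphalt core, 86 mm diameter, 38 mm high, left of the jig.
- scissors: Bystander: scissors, 170 mm long, lying left of the jig.
- weight_case: Bystander: closed blue plastic case, 152 x 200 x 68 mm, in front on the left.
- rear_gap (a point): Point on the bed, on the channel's middle line, between the two blue rear stops (34 mm high above the bed). The gap there is 60 mm wide and open above, so closed fingers can stand behind the slice over the bed and push its rear along the channel. Behind the stops the bed is free for 45 mm.
- rail (a point): Top of the near steel rail, middle of its length. Two rails, 14 mm high above the bed and 7 mm wide, guide the slice; their inner faces are 45.5 mm either side of the channel's middle line.
- collar (a point): Centre of the rim of the dark parking collar round the post, 52 mm wide, 50 mm above the bench. One notch, 12 mm wide, 8.5 mm deep, is cut in the rim over a white mark. The collar is clamped elsewhere each time: the notch's middle is met somewhere at finger_swing 1.75 to 2.65, to be found by feel. The pin begins to slip in 0.2 to 0.3 rad before that and meets the far wall 0.1 rad past it.
- index_pin: The brass index pin, 7 mm thick, sticking 16 mm out of the finger's hub on the side opposite the bar, above the collar's rim. Origin and axes as those of hold_down: on the post's axis; the pin lies along +x, its own axis 54.5 mm above the bench while clamped, from 12 to 29 mm out.

How it is judged (in metres and radians):
On the way, in this order (a step that is already met when the one before it is completed fails the run):
1. the finger is lifted clear of the slice while the slice still stands against its rear stops (value of joint finger_lift above 0.009 m and distance between core_slice and core_clamped below 0.008 m), for 0.1 s.
2. the finger is parked: swung aside and dropped into the collar's notch, the slice still at its rear stops (value of joint finger_swing above 1.5 rad and value of joint finger_lift below -0.006 m and distance between core_slice and core_clamped below 0.012 m), for 0.2 s.
3. the slice stands home against the end stop (y of core_slice in the frame of core_home above -0.003 m and distance between core_slice and core_home below 0.006 m), for 0.2 s.
At the end, for the whole second after the job is handed in: The finger is parked in the collar's notch (finger_lift below -0.006 with finger_swing above 1.5), and the slice stands upright and at rest on the bed between the rails, home against the end stop (gap under 3 mm) (all of step 3 and value of joint finger_swing above 1.5 rad and value of joint finger_lift below -0.006 m and angle between core_slice's own z axis and vertical below 0.05 rad and linear speed of core_slice below 0.01 m/s and velocity of joint finger_swing below 0.05 rad/s); the robot touches nothing.
It fails at once if the slice is rammed against the end stop (over 30 N) (contact force between core_slice and end_stop above 30 N).
It fails at once if the index pin is wrenched against its notch (over 65 N at the pin, about 13 N at the knob) (contact force between index_pin and anything else above 65 N).
It fails at once if the finger or its claw is forced against the slice (over 35 N) (contact force between hold_down and core_slice above 35 N).
It fails at once if the slice is tipped (angle between core_slice's own z axis and vertical above 0.3 rad).
It fails at once if a bystander is shoved (over 30 mm) (distance of any of core_s7, core_s8, core_s11, scissors, weight_case from where it was at the start of the episode above 0.03 m).
It also fails if it takes over 61 s, if anything falls off the work surface, if the arm or the gripper's body presses on something with over 40 N, if the wrist force passes 120 N, or if a joint passes its speed limit or range.

### The arm

A 6-joint arm with a two-finger parallel gripper is mounted at the origin on the work surface; the furniture and walls round the work are solid. World frame = base frame: x ahead of the robot, y to its left, z up, the work surface at z = 0. Lengths are in m, angles in degrees, forces in N, time in s.
With the tool pointing down it reaches from about 0.4 to 0.825 m from the base axis. Payload 7 kg.
Tool frame: the origin (TCP) lies on the centre line of the jaws, within the pads' length; the fingertips stand 22 mm ahead of it and the grasp point (between the pads) lies 3 mm ahead of it; z points along the fingers, y is the line along which they close (so a half turn about z gives the same grasp; the last joint's range is limited). The gripper opens to 88 mm and grips with 3 to 60 N. Pads are 19 mm wide; open, the fingers measure 130 mm over their backs; the gripper's body (78 mm by 193 mm) begins 47 mm behind the grasp point.
Start: joints at [88.7, 20.546, 0.682, 0, -70.136, -16.507], TCP at [0.206, 0.643, 0.249] pointing down, gripper open.
Joint ranges: [-176.03, 176.03], [-82.01, 121.73], [-58.28, 71.71], [-173.87, 95.51], [-174.79, -0.11], [-173.66, 173.66]. Speed limits (degrees/s): [136.94, 136.94, 172.46, 180, 180, 180].

### API

Orientations are given as [roll, pitch, yaw] about the fixed x, y, z axes, in that order (R = Rz(yaw) Ry(pitch) Rx(roll)).
In Python, from plant import get_state, cams, r gives the robot as it stands.
- The arm moves only by the tool apply_moves, never from a script. Its argument "targets" is a list of rows, each an object with "dp": the shift along the world's x, y, z in m, a list of three; "yaw": the turn about the world's z in degrees. In form: [{"dp": [x, y, z], "yaw": yaw}, ...]. A call has 1 to 20 rows; each row is the pose to reach, as a shift and turn from the pose commanded when the call began; what a row does not reach only later rows make up. A row lasts 1/12 s, in which the tool goes at most 41.7 mm and 7.16 degrees, less where a joint would pass 70% of its speed; a pose out of reach is approached as far as the arm can. A call with a gripper value outside its range is refused whole. "grip" is the gripper command: -1 is fully open, 1 is shut, values between are in proportion, set as the call begins (left out, the last holds). The fingers move at their own pace and stop on an object; "squeeze" is the grip in N (left out, the last holds). Time passes only in rows, so rows that repeat a pose let the fingers close. It gives the time, the measured TCP pose, the force, the opening and the grip force at its end, in the units of the state.
- get_state(): the state, without advancing time (a new reading comes with each control period).
- cams.capture(name): name is "scene" or "top"; returns a dict with "image" (420x560x3 uint8, red, green, blue), "range_z" (420x560 float32, m along the optical axis (not along the pixel's ray), 0 where there is no reading), "fx", "fy", "cx", "cy" (pixels), "R" (3x3) and "t" (3): a world point X has camera coordinates R X + t. Camera axes: x right, y down, z forward; pixel columns grow to the right and rows downward; lengths in m; the calibration is good to about 2 mm. A picture is of the moment at which its call begins.
- r.close_job(): hands the job in; it is judged then, once.
The state is a dict: "time_s": time; "joints": joint angles; "qd": joint speeds; "joint_torque": joint torques, N m; "tcp_pos": TCP position; "eef_rot": TCP orientation; "contact_force": force on the tool from outside, world axes, zero at the start; "moment": the same for the moment, N m; "gripper_width": finger opening in m; "gripper_force": force on a finger pad.
Only numpy, scipy, OpenCV 4.12 (cv2) and the standard library are available. Lean on these libraries where they do the work, as an engineer would, in place of code of your own. Each camera call takes 0.05 s, during which the arm holds its last target. There are 200 camera calls.

## Working session

There is one attempt and no reset: what is moved stays moved. The work goes in short steps, Python scripts to look and compute and a tool call to move; the robot and the scene stay as the last step left them, time stands still between calls to the robot, and variables do not carry over. Pictures are saved under pics/ and viewed, at most 10 in all, crops included, and the job is handed in when it is done.

Besides the shell and the picture viewer there is one more tool, called after ">>>" as name(argument=value, ...), one argument or row to a line, values as JSON. apply_moves: Moves the arm, as the interface text tells. Its arguments: {"type":"object","properties":{"targets":{"type":"array","items":{"type":"object","properties":{"dp":{"type":"array","items":{"type":"number"}},"yaw":{"type":"number"}}}},"grip":{"type":"number"},"squeeze":{"type":"number"}},"required":["targets"]}

```bash
mkdir -p pics
python3 - <<'E'
from plant import get_state,cams,r
import cv2,numpy as np,pickle
for n in("top","scene"):
    c=cams.capture(n); pickle.dump(c,open(n+".pkl","wb"))
    cv2.imwrite(f"pics/{n}0.png",c["image"][:,:,::-1])
    print(n,c["fx"],c["cx"],c["cy"],(-c["R"].T@c["t"]).round(3),c["R"].round(3).tolist())
print(get_state())
E
```

```text
top 399.32821103819373 280.6497716907341 202.79137037953834 [0.255 0.238 0.991] [[0.007, -0.999, 0.032], [-0.986, -0.012, -0.169], [0.169, -0.031, -0.985]]
scene 394.09583213767513 277.6739394695215 212.00627630719154 [-0.032 -0.355  0.587] [[0.786, -0.618, -0.01], [-0.359, -0.444, -0.821], [0.502, 0.649, -0.571]]
{'time_s': 0.1, 'joints': array([ 8.86994967e+01,  2.05883833e+01,  6.40158744e-01, -1.68351055e-02,
       -7.01359216e+01, -1.65067187e+01]), 'qd': array([-0.03498572, -0.0026416 ,  0.01087458, -0.04624944,  0.02108039,
        0.02204761]), 'joint_torque': array([-1.75677334e-03, -5.84162879e+01,  2.93753546e+01,  7.01557383e+00,
        1.02070521e-02, -4.21512527e-05]), 'tcp_pos': array([0.20633198, 0.64227876, 0.24771594]), 'eef_rot': array([ 1.79914825e+02, -8.73566974e-03, -1.78129476e+01]), 'contact_force': array([0.32369814, 0.25919865, 0.44468901]), 'moment': array([-0.06331479,  0.00248511, -0.00063548]), 'gripper_force': 0.0, 'gripper_width': 0.08763599388742596}
```

View pics/top0.png

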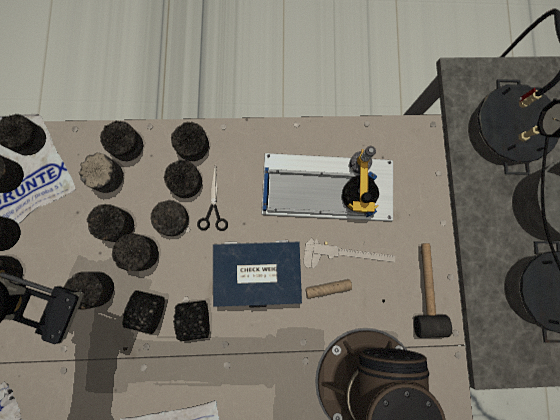

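View pics/scene0.png

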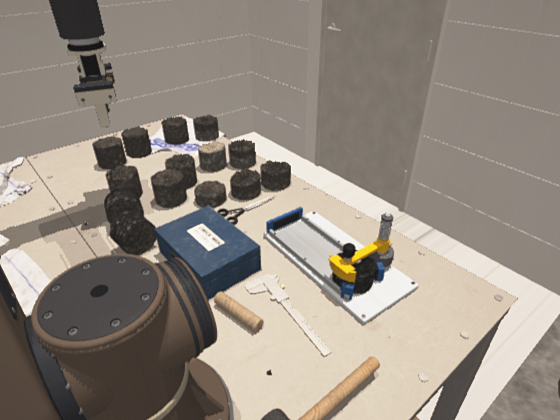

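Top view: the jig is at about (262–394, 153–220), with the end stop on the left (world +y), the post cap at about (369,153) and the claw near (362,205). Scene view: knob at about (348,250), post top at (386,218). The jig axes are close to the world axes.

```bash
cat > h.py <<'E'
import numpy as np,cv2,pickle
def ray(c,u,v,z):
    d=c["R"].T@np.array([(u-c["cx"])/c["fx"],(v-c["cy"])/c["fy"],1]); o=-c["R"].T@c["t"]
    return o+d*(z-o[2])/d[2]
def cloud(c):
    Z=c["range_z"];v,u=np.mgrid[:Z.shape[0],:Z.shape[1]]
    P=np.stack([(u-c["cx"])/c["fx"]*Z,(v-c["cy"])/c["fy"]*Z,Z],-1)
    W=(P-c["t"])@c["R"]; W[Z==0]=np.nan; return W
def proj(c,X):
    p=c["R"]@X+c["t"]; return c["fx"]*p[0]/p[2]+c["cx"],c["fy"]*p[1]/p[2]+c["cy"]
E
python3 - <<'E'
from h import *
t=pickle.load(open("top.pkl","rb"));s=pickle.load(open("scene.pkl","rb"))
W=cloud(t);h=W[...,2]
# bed corners: bright low-saturation mask
hsv=cv2.cvtColor(t["image"],cv2.COLOR_RGB2HSV)
m=((hsv[...,1]<45)&(hsv[...,2]>120)).astype(np.uint8); m[:, :255]=0;m[:,400:]=0;m[:145]=0;m[225:]=0
m=cv2.morphologyEx(m,cv2.MORPH_CLOSE,np.ones((7,7)))
cs,_=cv2.findContours(m,0,2);c=max(cs,key=cv2.contourArea);b=cv2.minAreaRect(c)
q=np.array([ray(t,*p,.012) for p in cv2.boxPoints(b)]);print("bed",b,"\n",q.round(4),[np.linalg.norm(q[i]-q[i-1]).round(4) for i in range(4)],q.mean(0).round(4))
for n,c in(("top",t),("scene",s)):
    W=cloud(c);z=W[...,2];hs=cv2.cvtColor(c["image"],cv2.COLOR_RGB2HSV)
    roi=(W[...,0]>.4)&(W[...,0]<.75)&(W[...,1]>-.2)&(W[...,1]<.15)
    for nm,mm in(("knob",roi&(z>.100)&(z<.12)&(hs[...,2]<70)),("post",roi&(z>.12)&(z<.16)),("yel",roi&(hs[...,1]>150)&(hs[...,0]>15)&(hs[...,0]<35)),("blue",roi&(hs[...,1]>120)&(hs[...,0]>100)&(hs[...,0]<125))):
        v,u=np.nonzero(mm)
        if len(v): print(n,nm,len(v),u.mean().round(1),v.mean().round(1),W[mm].mean(0).round(4),W[mm].min(0).round(3),W[mm].max(0).round(3))
    mm=z[150:300]
a=cv2.resize(t["image"][140:230,255:400],None,fx=5,fy=5,interpolation=2)
cv2.imwrite("pics/topc.png",a[:,:,::-1])
a=cv2.resize(s["image"][190:320,260:420],None,fx=4.5,fy=4.5,interpolation=2)
cv2.imwrite("pics/scc.png",a[:,:,::-1])
E
```

```text
bed ((327.0, 184.5), (79.0, 144.0), 90.0) 
 [[ 0.5711  0.274   0.012 ]
 [ 0.5776 -0.0966  0.012 ]
 [ 0.3727 -0.0877  0.012 ]
 [ 0.3688  0.2704  0.012 ]] [np.float64(0.2023), np.float64(0.3707), np.float64(0.2051), np.float64(0.3582)] [0.4726 0.09   0.012 ]
top knob 108 366.2 189.4 [0.4392 0.0167 0.1108] [0.411 0.006 0.1  ] [0.523 0.027 0.12 ]
top post 103 369.6 151.0 [0.5217 0.013  0.136 ] [0.512 0.001 0.12 ] [0.534 0.023 0.144]
top yel 524 362.0 187.2 [0.452  0.0176 0.0745] [ 0.401 -0.016  0.015] [0.548 0.054 0.113]
top blue 70 366.9 187.1 [0.4555 0.0024 0.0615] [ 0.402 -0.024  0.038] [0.496 0.054 0.114]
scene knob 110 348.5 248.8 [0.4175 0.0108 0.1085] [0.41  0.003 0.1  ] [0.428 0.023 0.114]
scene post 131 386.4 219.3 [0.5175 0.0078 0.1329] [ 0.509 -0.002  0.12 ] [0.533 0.021 0.142]
scene yel 686 360.5 256.6 [0.4533 0.0074 0.0728] [ 0.4   -0.021  0.011] [0.548 0.091 0.101]
scene blue 114 373.7 273.8 [ 0.4677 -0.0192  0.0374] [ 0.401 -0.027  0.016] [0.507 0.003 0.104]
```

View pics/topc.png

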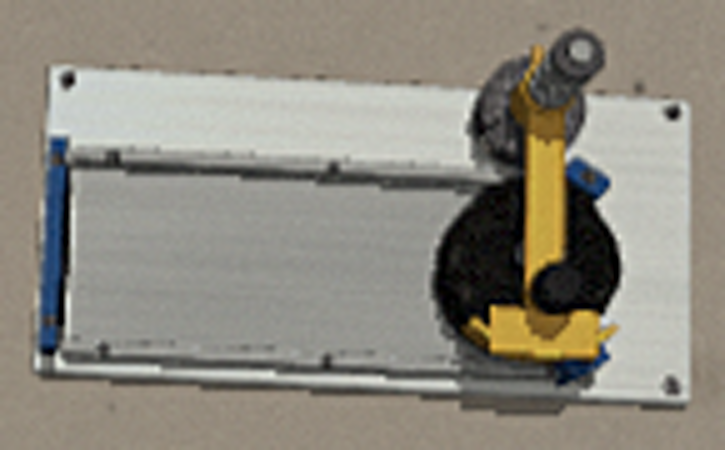

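View pics/scc.png

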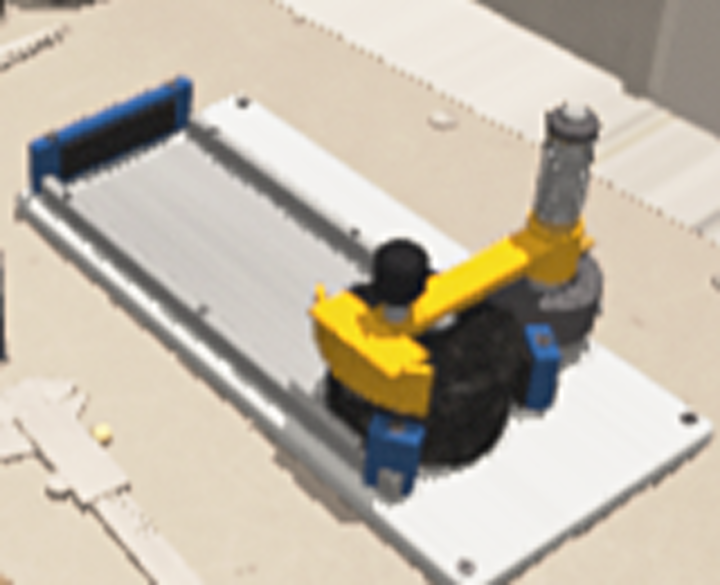

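Top crop: the bed corners are at about (50,67), (690,100), (690,403) and (35,375). The knob top is at (558,285) and the post top at (577,55). Scene crop: knob centre is at about (400,270) and the post top at (573,115). The collar's white mark isn't visible yet.

Run:
```python
from h import *
t=pickle.load(open("top.pkl","rb"));s=pickle.load(open("scene.pkl","rb"))
T=lambda u,v,z:ray(t,255+u/5-.4,140+v/5-.4,z)
S=lambda u,v,z:ray(s,260+u/4.5-.4,190+v/4.5-.4,z)
q=np.array([T(50,67,.012),T(690,100,.012),T(690,403,.012),T(35,372,.012)])
print("bed",q.round(4).tolist(),[np.linalg.norm(q[i]-q[i-1]).round(4) for i in range(4)],q.mean(0))
print("knob",T(558,287,.113),S(400,272,.101)); print("post",T(577,55,.142),S(573,113,.142))
print("stop face ends top z.044",T(67,140,.044),T(57,350,.044))
print("bed corners scene",S(243,97,.012),S(712,430,.012),S(22,205,.012))
print("bed right edge yaw")
```

```text
bed [[0.5504, 0.2493, 0.012], [0.5384, -0.0784, 0.012], [0.3821, -0.072, 0.012], [0.3939, 0.2546, 0.012]] [np.float64(0.1566), np.float64(0.3279), np.float64(0.1565), np.float64(0.3268)] [0.46619944 0.08836724 0.012     ]
knob [0.4209616 0.017918  0.113    ] [0.42197931 0.01415113 0.101     ]
post [0.52064395 0.01358164 0.142     ] [0.5193922  0.00965795 0.142     ]
stop face ends top z.044 [0.50394095 0.24013741 0.044     ] [0.40011899 0.24365083 0.044     ]
bed corners scene [0.54776095 0.24378691 0.012     ] [ 0.53386378 -0.08046659  0.012     ] [0.39076815 0.2430344  0.012     ]
bed right edge yaw
```

>>> apply_moves(
  targets=[
    {"dp": [0.25,-0.3,-0.02],"yaw": 8},
    {"dp": [0.25,-0.3,-0.02],"yaw": 8},
    {"dp": [0.25,-0.3,-0.02],"yaw": 8},
    {"dp": [0.25,-0.3,-0.02],"yaw": 8},
    {"dp": [0.25,-0.3,-0.02],"yaw": 8},
    {"dp": [0.25,-0.3,-0.02],"yaw": 8},
    {"dp": [0.25,-0.3,-0.02],"yaw": 8},
    {"dp": [0.25,-0.3,-0.02],"yaw": 8},
    {"dp": [0.25,-0.3,-0.02],"yaw": 8},
    {"dp": [0.215,-0.627,-0.05],"yaw": 15.7},
    {"dp": [0.215,-0.627,-0.05],"yaw": 15.7},
    {"dp": [0.215,-0.627,-0.05],"yaw": 15.7},
    {"dp": [0.215,-0.627,-0.05],"yaw": 15.7},
    {"dp": [0.215,-0.627,-0.05],"yaw": 15.7},
    {"dp": [0.215,-0.627,-0.05],"yaw": 15.7},
    {"dp": [0.215,-0.627,-0.05],"yaw": 15.7},
    {"dp": [0.215,-0.627,-0.05],"yaw": 15.7},
    {"dp": [0.215,-0.627,-0.05],"yaw": 15.7},
    {"dp": [0.215,-0.627,-0.05],"yaw": 15.7},
    {"dp": [0.215,-0.627,-0.05],"yaw": 15.7},
  ],
  grip=0.0,
  squeeze=30,
)

```text
time_s: 1.77
tcp_pos: [0.4214, 0.0151, 0.1986]
eef_rot: [-180.0, -0.0, -2.2]
contact_force: [0.7, 0.1, -0.0]
gripper_width: 0.0436
gripper_force: 0.0
```

>>> apply_moves(
  targets=[
    {"dp": [0,0.001,-0.03],"yaw": 0},
    {"dp": [0,0.001,-0.055],"yaw": 0},
    {"dp": [0,0.001,-0.07],"yaw": 0},
    {"dp": [0,0.001,-0.08],"yaw": 0},
    {"dp": [0,0.001,-0.09],"yaw": 0},
    {"dp": [0,0.001,-0.09],"yaw": 0},
    {"dp": [0,0.001,-0.09],"yaw": 0},
  ],
)

```text
time_s: 2.35
tcp_pos: [0.4215, 0.0175, 0.1083]
eef_rot: [180.0, 0.1, -2.0]
contact_force: [-0.3, 0.3, -0.1]
gripper_width: 0.0441
gripper_force: 0.0
```

Run:
```python
from plant import get_state,cams
import cv2
s=get_state();print(s["tcp_pos"],s["contact_force"],s["joints"])
a=cams.capture("scene")["image"][170:320,250:420];b=cams.capture("top")["image"][120:240,290:420]
a=cv2.resize(a,(450,400));b=cv2.resize(b,(350,400))
import numpy as np
cv2.imwrite("pics/g1.png",np.hstack([a,b])[:,:,::-1])
```

```text
[0.4214987  0.01750845 0.10832745] [-0.31410068  0.32511472 -0.06166073] [ 2.94253063e+01  5.17515112e+00 -4.08441518e+01  6.40143315e-03
 -4.40588459e+01  5.85532519e+01]
```

View pics/g1.png

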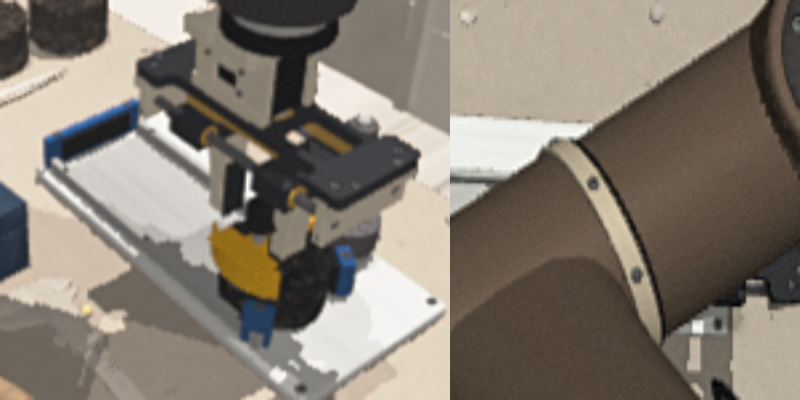

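The knob at (262,210) stands between the two open fingers. Closing now.

>>> apply_moves(
  targets=[
    {"dp": [0,-0.001,0],"yaw": 0},
    {"dp": [0,-0.001,0],"yaw": 0},
    {"dp": [0,-0.001,0],"yaw": 0},
    {"dp": [0,-0.001,0],"yaw": 0},
    {"dp": [0,-0.001,0],"yaw": 0},
    {"dp": [0,-0.001,0],"yaw": 0},
  ],
  grip=1,
  squeeze=35,
)

```text
time_s: 2.95
tcp_pos: [0.4215, 0.0154, 0.1089]
eef_rot: [180.0, -0.0, -2.1]
contact_force: [-0.6, -3.4, 5.7]
gripper_width: 0.023
gripper_force: 35.0
```

>>> apply_moves(
  targets=[
    {"dp": [0,-0.0005,0.003],"yaw": 0},
    {"dp": [0,-0.001,0.006],"yaw": 0},
    {"dp": [0,-0.001,0.009],"yaw": 0},
    {"dp": [0,-0.001,0.012],"yaw": 0},
    {"dp": [0,-0.001,0.016],"yaw": 0},
    {"dp": [0,-0.001,0.018],"yaw": 0},
    {"dp": [0,-0.001,0.018],"yaw": 0},
    {"dp": [0,-0.001,0.018],"yaw": 0},
  ],
)

```text
time_s: 3.62
tcp_pos: [0.4214, 0.0148, 0.1263]
eef_rot: [-180.0, -0.0, -2.1]
contact_force: [5.6, 0.7, -13.8]
gripper_width: 0.0228
gripper_force: 35.0
```

Run:
```python
import numpy as np
P=np.array([.520,.0117]);K=np.array([.4214,.0145]);v=K-P;print(np.linalg.norm(v))
for d in range(0,86,5):
    a=np.radians(d);R=np.array([[np.cos(a),-np.sin(a)],[np.sin(a),np.cos(a)]]);print(d,(P+R@v-K).round(4))
```

```text
0.09863974858037709
0 [0. 0.]
5 [ 0.0001 -0.0086]
10 [ 0.001  -0.0172]
15 [ 0.0026 -0.0256]
20 [ 0.005  -0.0339]
25 [ 0.0081 -0.0419]
30 [ 0.0118 -0.0497]
35 [ 0.0162 -0.0571]
40 [ 0.0213 -0.064 ]
45 [ 0.0269 -0.0705]
50 [ 0.0331 -0.0765]
55 [ 0.0398 -0.082 ]
60 [ 0.0469 -0.0868]
65 [ 0.0544 -0.091 ]
70 [ 0.0622 -0.0945]
75 [ 0.0704 -0.0973]
80 [ 0.0787 -0.0994]
85 [ 0.0872 -0.1008]
```

>>> apply_moves(
  targets=[
    {"dp": [0.0001,-0.0043,0],"yaw": 2.5},
    {"dp": [0.0001,-0.0086,0],"yaw": 5},
    {"dp": [0.001,-0.0172,0],"yaw": 10},
    {"dp": [0.0026,-0.0256,0],"yaw": 15},
    {"dp": [0.005,-0.0339,0],"yaw": 20},
    {"dp": [0.0081,-0.0419,0],"yaw": 25},
    {"dp": [0.0118,-0.0497,0],"yaw": 30},
    {"dp": [0.0162,-0.0571,0],"yaw": 35},
    {"dp": [0.0213,-0.064,0],"yaw": 40},
    {"dp": [0.0213,-0.064,0],"yaw": 40},
  ],
)

```text
time_s: 4.45
tcp_pos: [0.4416, -0.0505, 0.1255]
eef_rot: [-179.9, 0.2, 38.1]
contact_force: [1.6, -1.6, -13.6]
gripper_width: 0.0226
gripper_force: 35.0
```

>>> apply_moves(
  targets=[
    {"dp": [0.0056,-0.0065,0],"yaw": 5},
    {"dp": [0.0118,-0.0125,0],"yaw": 10},
    {"dp": [0.0185,-0.018,0],"yaw": 15},
    {"dp": [0.0256,-0.0228,0],"yaw": 20},
    {"dp": [0.0331,-0.027,0],"yaw": 25},
    {"dp": [0.0409,-0.0305,0],"yaw": 30},
    {"dp": [0.0442,-0.0317,0],"yaw": 32},
    {"dp": [0.0442,-0.0317,0],"yaw": 32},
    {"dp": [0.0442,-0.0317,0],"yaw": 32},
  ],
)

```text
time_s: 5.2
tcp_pos: [0.4843, -0.0829, 0.1251]
eef_rot: [-179.7, 0.2, 69.7]
contact_force: [-0.8, -11.6, -13.6]
gripper_width: 0.0225
gripper_force: 35.0
```

>>> apply_moves(
  targets=[
    {"dp": [0,-0.001,-0.003],"yaw": 0},
    {"dp": [0,-0.0015,-0.006],"yaw": 0},
    {"dp": [0,-0.002,-0.009],"yaw": 0},
    {"dp": [0,-0.002,-0.012],"yaw": 0},
    {"dp": [0,-0.002,-0.015],"yaw": 0},
    {"dp": [0,-0.002,-0.0165],"yaw": 0},
    {"dp": [0,-0.002,-0.0165],"yaw": 0},
  ],
)

```text
time_s: 5.78
tcp_pos: [0.4851, -0.0839, 0.109]
eef_rot: [-179.8, 0.1, 69.8]
contact_force: [0.3, -6.1, -10.1]
gripper_width: 0.0223
gripper_force: 35.0
```

>>> apply_moves(
  targets=[
    {"dp": [0,-0.0005,-0.001],"yaw": 0},
    {"dp": [0,-0.001,-0.002],"yaw": 0},
    {"dp": [0,-0.001,-0.0025],"yaw": 0},
    {"dp": [0,-0.001,-0.0025],"yaw": 0},
  ],
)

```text
time_s: 6.12
tcp_pos: [0.4862, -0.0846, 0.1077]
eef_rot: [-179.9, 0.1, 69.9]
contact_force: [-1.3, -5.7, -4.8]
gripper_width: 0.0225
gripper_force: 35.0
```

>>> apply_moves(
  targets=[
    {"dp": [0,0,0],"yaw": 0},
    {"dp": [0,0,0],"yaw": 0},
    {"dp": [0,0,0],"yaw": 0},
    {"dp": [0,0,0],"yaw": 0},
    {"dp": [0,0,0],"yaw": 0},
    {"dp": [0,0,0],"yaw": 0},
  ],
  grip=0.2,
)

```text
time_s: 6.62
tcp_pos: [0.4872, -0.0839, 0.1078]
eef_rot: [180.0, -0.0, 69.9]
contact_force: [-0.1, 0.4, -0.3]
gripper_width: 0.0352
gripper_force: 0.0
```

```bash
cat > look.py <<'E'
from plant import get_state,cams
from h import *
import sys
s=get_state();print(s["tcp_pos"].round(4),s["contact_force"].round(2),s["eef_rot"][2].round(1))
for n in("scene","top"):
    c=cams.capture(n);W=cloud(c);hs=cv2.cvtColor(c["image"],cv2.COLOR_RGB2HSV);z=W[...,2]
    roi=(W[...,0]>.38)&(W[...,0]<.7)&(W[...,1]>-.2)&(W[...,1]<.12)
    y=roi&(hs[...,1]>150)&(hs[...,0]>15)&(hs[...,0]<35)&(z>.04)
    top=y&(z>.06)
    if top.sum():
        print(n,top.sum(),"yellow z pct",np.percentile(z[top],[20,50,80,95]).round(4),W[top].mean(0).round(4),W[top].min(0).round(3),W[top].max(0).round(3))
    if len(sys.argv)>1: cv2.imwrite(f"pics/{sys.argv[1]}_{n}.png",cv2.resize(c["image"][150:330,240:440] if n=="scene" else c["image"][110:240,250:450],None,fx=3,fy=3)[:,:,::-1])
E
python3 look.py a
```

```text
[ 0.4872 -0.0839  0.1078] [-0.15  0.36 -0.31] 69.9
scene 459 yellow z pct [0.0685 0.0741 0.0754 0.1782] [ 0.4728 -0.0971  0.0812] [ 0.396 -0.123  0.06 ] [ 0.511 -0.022  0.185]
top 5 yellow z pct [0.4979 0.5144 0.5165 0.5172] [ 0.4664 -0.052   0.5073] [ 0.443 -0.102  0.488] [ 0.487 -0.034  0.517]
```

View pics/a_scene.png

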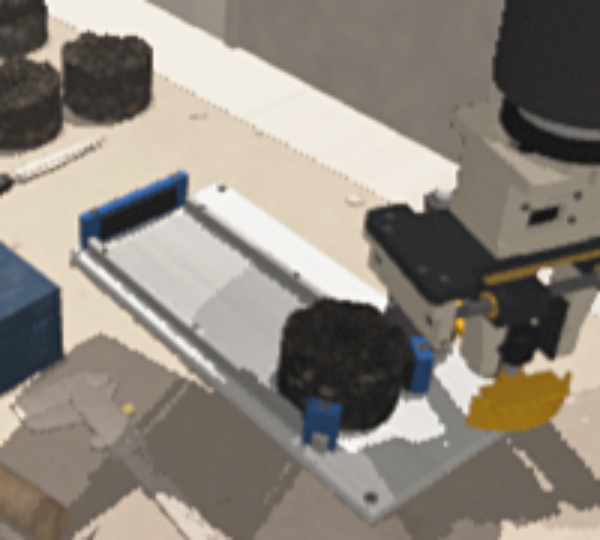

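>>> apply_moves(
  targets=[
    {"dp": [0,0,0.02],"yaw": 0},
    {"dp": [0,0,0.04],"yaw": 0},
    {"dp": [0,0,0.05],"yaw": -7},
    {"dp": [0,0,0.05],"yaw": -14},
    {"dp": [0,0,0.05],"yaw": -21},
    {"dp": [0,0,0.05],"yaw": -28},
    {"dp": [0,0,0.05],"yaw": -35},
    {"dp": [0,0,0.05],"yaw": -42},
    {"dp": [0,0,0.05],"yaw": -49},
    {"dp": [0,0,0.05],"yaw": -56},
    {"dp": [0,0,0.05],"yaw": -63},
    {"dp": [0,0,0.05],"yaw": -70},
    {"dp": [0,0,0.05],"yaw": -77},
    {"dp": [0,0,0.05],"yaw": -84},
    {"dp": [0,0,0.05],"yaw": -90},
    {"dp": [0,0,0.05],"yaw": -90},
  ],
)

```text
time_s: 8.05
tcp_pos: [0.4869, -0.084, 0.1576]
eef_rot: [-180.0, 0.0, -20.4]
contact_force: [-0.2, 0.7, -0.3]
gripper_width: 0.0349
gripper_force: 0.0
```

>>> apply_moves(
  targets=[
    {"dp": [0,0,0],"yaw": -7},
    {"dp": [0,0,0],"yaw": -14},
    {"dp": [0,0,0],"yaw": -21},
    {"dp": [0,0,0],"yaw": -28},
    {"dp": [0,0,0],"yaw": -35},
    {"dp": [0,0,0],"yaw": -42},
    {"dp": [0,0,0],"yaw": -49},
    {"dp": [0,0,0],"yaw": -56},
    {"dp": [0,0,0],"yaw": -63},
    {"dp": [0,0,0],"yaw": -70},
    {"dp": [0,0,0],"yaw": -77},
    {"dp": [0,0,0],"yaw": -84},
    {"dp": [0,0,0],"yaw": -90},
    {"dp": [0,0,0],"yaw": -90},
    {"dp": [0,0,0],"yaw": -90},
  ],
)

```text
time_s: 9.3
tcp_pos: [0.4869, -0.0841, 0.1575]
eef_rot: [180.0, -0.0, -109.8]
contact_force: [0.7, -0.5, -0.2]
gripper_width: 0.0353
gripper_force: 0.0
```

Run:
```python
import numpy as np
P=np.array([.5195,.010]);r=.1003;a0=250.7
p=lambda d:P+r*np.array([np.cos(np.radians(a0+d)),np.sin(np.radians(a0+d))])
for d in range(0,91,3):print(d,p(d).round(4),"step",(p(d+3)-p(d)).round(4))
```

```text
0 [ 0.4863 -0.0847] step [ 0.005  -0.0016]
3 [ 0.4913 -0.0863] step [ 0.0051 -0.0013]
6 [ 0.4964 -0.0876] step [ 0.0051 -0.0011]
9 [ 0.5016 -0.0887] step [ 0.0052 -0.0008]
12 [ 0.5068 -0.0895] step [ 0.0052 -0.0005]
15 [ 0.512 -0.09 ] step [ 0.0052 -0.0003]
18 [ 0.5172 -0.0903] step [0.0053 0.    ]
21 [ 0.5225 -0.0903] step [0.0052 0.0003]
24 [ 0.5277 -0.09  ] step [0.0052 0.0006]
27 [ 0.5329 -0.0894] step [0.0052 0.0008]
30 [ 0.5381 -0.0886] step [0.0051 0.0011]
33 [ 0.5433 -0.0874] step [0.0051 0.0014]
36 [ 0.5483 -0.0861] step [0.005  0.0016]
39 [ 0.5533 -0.0844] step [0.0049 0.0019]
42 [ 0.5582 -0.0825] step [0.0048 0.0022]
45 [ 0.563  -0.0804] step [0.0047 0.0024]
48 [ 0.5677 -0.078 ] step [0.0045 0.0026]
51 [ 0.5722 -0.0753] step [0.0044 0.0029]
54 [ 0.5766 -0.0725] step [0.0042 0.0031]
57 [ 0.5808 -0.0694] step [0.0041 0.0033]
60 [ 0.5849 -0.066 ] step [0.0039 0.0035]
63 [ 0.5888 -0.0625] step [0.0037 0.0037]
66 [ 0.5925 -0.0588] step [0.0035 0.0039]
69 [ 0.596  -0.0549] step [0.0033 0.0041]
72 [ 0.5993 -0.0508] step [0.0031 0.0043]
75 [ 0.6024 -0.0465] step [0.0028 0.0044]
78 [ 0.6052 -0.0421] step [0.0026 0.0046]
81 [ 0.6078 -0.0376] step [0.0024 0.0047]
84 [ 0.6102 -0.0329] step [0.0021 0.0048]
87 [ 0.6123 -0.0281] step [0.0019 0.0049]
90 [ 0.6142 -0.0232] step [0.0016 0.005 ]
```

>>> apply_moves(
  targets=[
    {"dp": [0,0,-0.025],"yaw": 0},
    {"dp": [0,0,-0.04],"yaw": 0},
    {"dp": [0,0,-0.05],"yaw": 0},
    {"dp": [0,-0.0005,-0.05],"yaw": 0},
    {"dp": [0.0015,-0.0012,-0.05],"yaw": 1},
    {"dp": [0.0028,-0.0017,-0.05],"yaw": 2},
    {"dp": [0.0044,-0.0022,-0.05],"yaw": 3},
    {"dp": [0.006,-0.0027,-0.05],"yaw": 4},
    {"dp": [0.0078,-0.0031,-0.05],"yaw": 5},
    {"dp": [0.0095,-0.0035,-0.05],"yaw": 6},
    {"dp": [0.0112,-0.0039,-0.05],"yaw": 7},
    {"dp": [0.0129,-0.0043,-0.05],"yaw": 8},
    {"dp": [0.0147,-0.0046,-0.05],"yaw": 9},
    {"dp": [0.0164,-0.0049,-0.05],"yaw": 10},
    {"dp": [0.0182,-0.0052,-0.05],"yaw": 11},
    {"dp": [0.0199,-0.0054,-0.05],"yaw": 12},
  ],
)

```text
time_s: 10.63
tcp_pos: [0.5069, -0.0896, 0.1075]
eef_rot: [180.0, -0.0, -98.0]
contact_force: [-1.8, -0.6, -0.2]
gripper_width: 0.0348
gripper_force: 0.7
```

```bash
python3 look.py
```

```text
[ 0.5069 -0.0896  0.1075] [-1.8  -0.64 -0.23] -98.0
scene 407 yellow z pct [0.0673 0.074  0.0751 0.1395] [ 0.4904 -0.0991  0.077 ] [ 0.449 -0.126  0.06 ] [0.528 0.017 0.183]
top 12 yellow z pct [0.4235 0.4782 0.5091 0.5134] [ 0.4638 -0.0885  0.4335] [ 0.428 -0.112  0.061] [0.502 0.015 0.515]
```

>>> apply_moves(
  targets=[
    {"dp": [0.0013,-0.0001,0],"yaw": 1},
    {"dp": [0.0026,-0.0003,0],"yaw": 1.5},
    {"dp": [0.0039,-0.0004,0],"yaw": 2.2},
    {"dp": [0.0052,-0.0005,0],"yaw": 3},
    {"dp": [0.0065,-0.0006,0],"yaw": 3.8},
    {"dp": [0.0078,-0.0007,0],"yaw": 4.5},
    {"dp": [0.0091,-0.0008,0],"yaw": 5.2},
    {"dp": [0.0104,-0.0008,0],"yaw": 6},
    {"dp": [0.0104,-0.0008,0],"yaw": 6},
  ],
)

```text
time_s: 11.48
tcp_pos: [0.5176, -0.0903, 0.1076]
eef_rot: [-180.0, -0.0, -92.0]
contact_force: [-0.6, -1.0, 0.1]
gripper_width: 0.0346
gripper_force: 0.4
```

```bash
python3 look.py
```

```text
[ 0.5176 -0.0903  0.1076] [-0.64 -0.96  0.07] -92.0
scene 520 yellow z pct [0.068  0.0738 0.075  0.0862] [ 0.5031 -0.0826  0.0766] [ 0.429 -0.125  0.06 ] [0.542 0.019 0.184]
top 9 yellow z pct [0.4595 0.4711 0.5134 0.5157] [ 0.4945 -0.0807  0.4839] [ 0.462 -0.11   0.453] [ 0.54  -0.044  0.517]
```

>>> apply_moves(
  targets=[
    {"dp": [0.0013,0,0],"yaw": 1},
    {"dp": [0.0026,0,0],"yaw": 1.5},
    {"dp": [0.0039,0,0],"yaw": 2.2},
    {"dp": [0.0053,0,0],"yaw": 3},
    {"dp": [0.0066,0.0001,0],"yaw": 3.8},
    {"dp": [0.0079,0.0002,0],"yaw": 4.5},
    {"dp": [0.0092,0.0003,0],"yaw": 5.2},
    {"dp": [0.0105,0.0003,0],"yaw": 6},
    {"dp": [0.0105,0.0003,0],"yaw": 6},
  ],
)

```text
time_s: 12.33
tcp_pos: [0.5281, -0.0899, 0.1076]
eef_rot: [-180.0, -0.0, -86.0]
contact_force: [0.0, -0.6, -0.8]
gripper_width: 0.0352
gripper_force: 0.3
```

```bash
python3 look.py
```

```text
[ 0.5281 -0.0899  0.1076] [ 0.05 -0.57 -0.82] -86.0
scene 613 yellow z pct [0.0701 0.0741 0.0755 0.0835] [ 0.5125 -0.0708  0.0772] [ 0.436 -0.128  0.06 ] [0.554 0.018 0.183]
top 5 yellow z pct [0.3634 0.4542 0.4712 0.5008] [ 0.4697 -0.0707  0.3856] [ 0.413 -0.112  0.063] [0.486 0.04  0.511]
```

d 24→30.

>>> apply_moves(
  targets=[
    {"dp": [0.0013,0.0001,0],"yaw": 1},
    {"dp": [0.0026,0.0003,0],"yaw": 1.5},
    {"dp": [0.0039,0.0004,0],"yaw": 2.2},
    {"dp": [0.0052,0.0006,0],"yaw": 3},
    {"dp": [0.0065,0.0008,0],"yaw": 3.8},
    {"dp": [0.0078,0.001,0],"yaw": 4.5},
    {"dp": [0.0091,0.0012,0],"yaw": 5.2},
    {"dp": [0.0104,0.0014,0],"yaw": 6},
    {"dp": [0.0104,0.0014,0],"yaw": 6},
  ],
)

```text
time_s: 13.18
tcp_pos: [0.5385, -0.0885, 0.1076]
eef_rot: [-180.0, -0.0, -80.0]
contact_force: [-1.2, -0.0, -0.5]
gripper_width: 0.0353
gripper_force: 0.3
```

```bash
python3 look.py
```

```text
[ 0.5385 -0.0885  0.1076] [-1.18 -0.05 -0.48] -80.0
scene 653 yellow z pct [0.0713 0.0741 0.0754 0.0816] [ 0.5209 -0.0638  0.0762] [ 0.443 -0.119  0.06 ] [0.566 0.017 0.183]
top 3 yellow z pct [0.3942 0.4603 0.487  0.5003] [ 0.4965 -0.0973  0.4384] [ 0.494 -0.112  0.35 ] [ 0.501 -0.071  0.505]
```

d 30→36 (swing ~106°).

>>> apply_moves(
  targets=[
    {"dp": [0.0013,0.0003,0],"yaw": 1},
    {"dp": [0.0026,0.0005,0],"yaw": 1.5},
    {"dp": [0.0039,0.0008,0],"yaw": 2.2},
    {"dp": [0.0051,0.0011,0],"yaw": 3},
    {"dp": [0.0064,0.0014,0],"yaw": 3.8},
    {"dp": [0.0077,0.0018,0],"yaw": 4.5},
    {"dp": [0.009,0.0021,0],"yaw": 5.2},
    {"dp": [0.0102,0.0025,0],"yaw": 6},
    {"dp": [0.0102,0.0025,0],"yaw": 6},
  ],
)

```text
time_s: 14.03
tcp_pos: [0.5487, -0.086, 0.1076]
eef_rot: [-180.0, -0.0, -74.0]
contact_force: [-1.1, -1.7, -0.4]
gripper_width: 0.035
gripper_force: 0.4
```

```bash
python3 look.py b
```

```text
[ 0.5487 -0.086   0.1076] [-1.13 -1.7  -0.4 ] -74.0
scene 636 yellow z pct [0.071  0.0741 0.0752 0.0793] [ 0.5277 -0.0568  0.0746] [ 0.451 -0.118  0.06 ] [0.578 0.019 0.184]
top 18 yellow z pct [0.0627 0.0681 0.466  0.5063] [ 0.5072 -0.0184  0.223 ] [ 0.445 -0.113  0.06 ] [0.557 0.041 0.51 ]
```

View pics/b_scene.png

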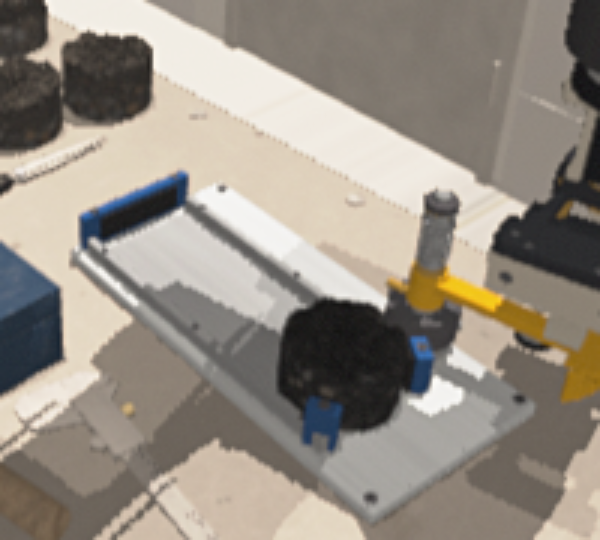

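The finger (at 500,300) is still up on the rim, the slice hasn't moved, and the notch mark still isn't visible. Next, d 36→42.

>>> apply_moves(
  targets=[
    {"dp": [0.0013,0.0004,0],"yaw": 1},
    {"dp": [0.0025,0.0008,0],"yaw": 1.5},
    {"dp": [0.0038,0.0012,0],"yaw": 2.2},
    {"dp": [0.005,0.0016,0],"yaw": 3},
    {"dp": [0.0062,0.0021,0],"yaw": 3.8},
    {"dp": [0.0075,0.0026,0],"yaw": 4.5},
    {"dp": [0.0087,0.0031,0],"yaw": 5.2},
    {"dp": [0.0099,0.0036,0],"yaw": 6},
    {"dp": [0.0099,0.0036,0],"yaw": 6},
  ],
)

```text
time_s: 14.88
tcp_pos: [0.5586, -0.0823, 0.1076]
eef_rot: [-180.0, -0.0, -68.0]
contact_force: [-0.8, 0.0, 0.3]
gripper_width: 0.0351
gripper_force: 0.3
```

```bash
python3 look.py
```

```text
[ 0.5586 -0.0823  0.1076] [-0.75  0.01  0.28] -68.0
scene 633 yellow z pct [0.0714 0.0741 0.0754 0.0793] [ 0.5353 -0.0546  0.0747] [ 0.507 -0.117  0.06 ] [0.591 0.018 0.181]
top 30 yellow z pct [0.0613 0.0655 0.0757 0.487 ] [0.503  0.0053 0.1227] [ 0.407 -0.106  0.06 ] [0.524 0.041 0.499]
```

d 42→48.

>>> apply_moves(
  targets=[
    {"dp": [0.0012,0.0005,0],"yaw": 1},
    {"dp": [0.0024,0.001,0],"yaw": 1.5},
    {"dp": [0.0036,0.0015,0],"yaw": 2.2},
    {"dp": [0.0048,0.0021,0],"yaw": 3},
    {"dp": [0.006,0.0027,0],"yaw": 3.8},
    {"dp": [0.0072,0.0033,0],"yaw": 4.5},
    {"dp": [0.0084,0.0039,0],"yaw": 5.2},
    {"dp": [0.0095,0.0045,0],"yaw": 6},
    {"dp": [0.0095,0.0045,0],"yaw": 6},
  ],
)

```text
time_s: 15.73
tcp_pos: [0.5682, -0.0778, 0.1076]
eef_rot: [-180.0, -0.0, -62.0]
contact_force: [0.4, 0.1, -0.2]
gripper_width: 0.0351
gripper_force: 0.1
```

```bash
python3 look.py
```

```text
[ 0.5682 -0.0778  0.1076] [ 0.37  0.09 -0.18] -62.0
scene 611 yellow z pct [0.0713 0.0737 0.0749 0.0793] [ 0.5417 -0.0511  0.0745] [ 0.507 -0.116  0.06 ] [0.604 0.017 0.18 ]
top 31 yellow z pct [0.0639 0.0708 0.0783 0.4575] [0.5075 0.0018 0.1293] [ 0.416 -0.103  0.06 ] [0.528 0.029 0.498]
```

>>> apply_moves(
  targets=[
    {"dp": [0.001,0.0006,0],"yaw": 0.7},
    {"dp": [0.002,0.0012,0],"yaw": 1.4},
    {"dp": [0.003,0.0018,0],"yaw": 2},
    {"dp": [0.004,0.0024,0],"yaw": 2.7},
    {"dp": [0.005,0.003,0],"yaw": 3.4},
    {"dp": [0.006,0.0037,0],"yaw": 4},
    {"dp": [0.006,0.0037,0],"yaw": 4},
  ],
)

```text
time_s: 16.42
tcp_pos: [0.5742, -0.0741, 0.1076]
eef_rot: [-180.0, -0.0, -58.0]
contact_force: [-0.3, 0.3, 0.6]
gripper_width: 0.0352
gripper_force: 0.0
```

```bash
python3 look.py
```

```text
[ 0.5742 -0.0741  0.1076] [-0.27  0.31  0.6 ] -58.0
scene 543 yellow z pct [0.0643 0.066  0.0671 0.0715] [ 0.55   -0.0454  0.0671] [ 0.501 -0.125  0.06 ] [0.609 0.02  0.169]
top 33 yellow z pct [0.0621 0.0695 0.2946 0.5146] [0.509  0.0019 0.1562] [ 0.423 -0.102  0.06 ] [0.592 0.048 0.519]
```

The yellow bar dropped 8 mm to about 0.066, so the finger is in the notch with no contact force. I'll lift straight off and move behind the slice.

>>> apply_moves(
  targets=[
    {"dp": [0,0,0.02],"yaw": 0},
    {"dp": [0,0,0.045],"yaw": 0},
    {"dp": [0,0,0.08],"yaw": 0},
    {"dp": [-0.02,0.0,0.1],"yaw": 7},
    {"dp": [-0.05,0.005,0.1],"yaw": 14},
    {"dp": [-0.08,0.01,0.1],"yaw": 21},
    {"dp": [-0.11,0.015,0.1],"yaw": 28},
    {"dp": [-0.133,0.02,0.1],"yaw": 35},
    {"dp": [-0.133,0.02,0.1],"yaw": 42},
    {"dp": [-0.133,0.02,0.1],"yaw": 49},
    {"dp": [-0.133,0.02,0.1],"yaw": 55.9},
    {"dp": [-0.133,0.02,0.1],"yaw": 55.9},
    {"dp": [-0.133,0.02,0.1],"yaw": 55.9},
  ],
)

```text
time_s: 17.6
tcp_pos: [0.4407, -0.0542, 0.2077]
eef_rot: [-180.0, -0.0, -2.4]
contact_force: [-0.8, -0.1, -0.5]
gripper_width: 0.035
gripper_force: 0.0
```

>>> apply_moves(
  targets=[
    {"dp": [0,0,0],"yaw": 0},
    {"dp": [0,0,0],"yaw": 0},
    {"dp": [0,0,0],"yaw": 0},
    {"dp": [0,0,0],"yaw": 0},
  ],
  grip=1,
  squeeze=10,
)

```text
time_s: 17.93
tcp_pos: [0.4408, -0.0543, 0.2075]
eef_rot: [180.0, 0.0, -2.3]
contact_force: [-0.3, -0.1, -0.0]
gripper_width: 0.0135
gripper_force: 0.0
```

```bash
python3 look.py c
python3 - <<'E'
from plant import cams
from h import *
c=cams.capture("scene");W=cloud(c);hs=cv2.cvtColor(c["image"],cv2.COLOR_RGB2HSV);z=W[...,2]
m=(abs(z-.060)<.005)&(abs(W[...,0]-.445)<.07)&(abs(W[...,1]-.02)<.07)&(hs[...,2]<90)&(hs[...,1]<150)
p=W[m][:,:2].astype(np.float32);print(len(p),cv2.minEnclosingCircle(p),np.median(z[m]))
E
```

```text
[ 0.4408 -0.0543  0.2075] [-0.27 -0.12 -0.02] -2.3
scene 749 yellow z pct [0.0651 0.0663 0.0726 0.2798] [ 0.5334 -0.0534  0.1024] [ 0.403 -0.109  0.06 ] [0.613 0.022 0.282]
top 7 yellow z pct [0.4201 0.556  0.5845 0.6052] [ 0.4003 -0.0504  0.5113] [ 0.395 -0.072  0.401] [ 0.423 -0.008  0.613]
809 ((0.44310930371284485, 0.01385017391294241), 0.04270583763718605) 0.057029488549979086
```

View pics/c_scene.png

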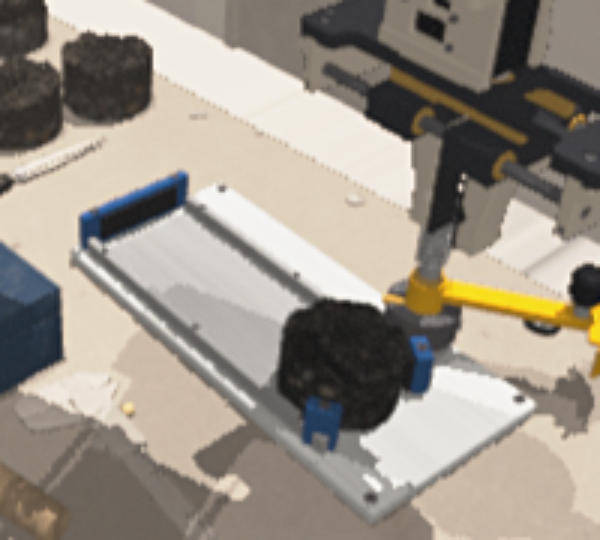

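The finger sits parked (knob at 585,285) and the slice at (345,365) is still against its stops. The gripper is over the channel behind it. Descending.

>>> apply_moves(
  targets=[
    {"dp": [0,-0.0045,-0.04],"yaw": 0},
    {"dp": [0,-0.0045,-0.075],"yaw": 0},
    {"dp": [0,-0.0045,-0.105],"yaw": 0},
    {"dp": [0,-0.0045,-0.125],"yaw": 0},
    {"dp": [0,-0.0045,-0.14],"yaw": 0},
    {"dp": [0,-0.0045,-0.15],"yaw": 0},
    {"dp": [0,-0.0045,-0.157],"yaw": 0},
    {"dp": [0,-0.0045,-0.161],"yaw": 0},
    {"dp": [0,-0.0045,-0.161],"yaw": 0},
  ],
)

```text
time_s: 18.83
tcp_pos: [0.4405, -0.0588, 0.046]
eef_rot: [180.0, 0.1, -2.2]
contact_force: [0.3, -0.7, 0.0]
gripper_width: 0.0004
gripper_force: 0.0
```

>>> apply_moves(
  targets=[
    {"dp": [0,0.002,0],"yaw": 0},
    {"dp": [0,0.004,0],"yaw": 0},
    {"dp": [0,0.006,0],"yaw": 0},
    {"dp": [0,0.008,0],"yaw": 0},
    {"dp": [0,0.01,0],"yaw": 0},
    {"dp": [0,0.012,0],"yaw": 0},
    {"dp": [0.001,0.014,0],"yaw": 0},
    {"dp": [0.001,0.016,0],"yaw": 0},
    {"dp": [0.001,0.018,0],"yaw": 0},
    {"dp": [0.001,0.02,0],"yaw": 0},
  ],
)

```text
time_s: 19.67
tcp_pos: [0.4416, -0.0391, 0.0468]
eef_rot: [180.0, 0.0, -2.2]
contact_force: [-0.5, -6.6, 3.8]
gripper_width: 0.0002
gripper_force: 3.2
```

>>> apply_moves(
  targets=[
    {"dp": [0,0.003,0],"yaw": 0},
    {"dp": [0.0002,0.006,0],"yaw": 0},
    {"dp": [0.0003,0.009,0],"yaw": 0},
    {"dp": [0.0004,0.012,0],"yaw": 0},
    {"dp": [0.0006,0.015,0],"yaw": 0},
    {"dp": [0.0007,0.018,0],"yaw": 0},
    {"dp": [0.0008,0.021,0],"yaw": 0},
    {"dp": [0.0009,0.024,0],"yaw": 0},
    {"dp": [0.001,0.027,0],"yaw": 0},
    {"dp": [0.0011,0.03,0],"yaw": 0},
    {"dp": [0.0012,0.033,0],"yaw": 0},
    {"dp": [0.0013,0.036,0],"yaw": 0},
    {"dp": [0.0014,0.039,0],"yaw": 0},
    {"dp": [0.0015,0.042,0],"yaw": 0},
    {"dp": [0.0017,0.045,0],"yaw": 0},
    {"dp": [0.0018,0.048,0],"yaw": 0},
    {"dp": [0.0019,0.051,0],"yaw": 0},
    {"dp": [0.002,0.054,0],"yaw": 0},
    {"dp": [0.0021,0.057,0],"yaw": 0},
    {"dp": [0.0022,0.06,0],"yaw": 0},
  ],
)

```text
time_s: 21.33
tcp_pos: [0.4435, 0.0207, 0.0468]
eef_rot: [179.9, 0.0, -2.2]
contact_force: [-0.7, -6.4, 5.1]
gripper_width: 0.0005
gripper_force: 3.6
```

```bash
cat > sl.py <<'E'
from plant import cams,get_state
from h import *
s=get_state();print(s["tcp_pos"].round(4),s["contact_force"].round(1))
c=cams.capture("scene");W=cloud(c);hs=cv2.cvtColor(c["image"],cv2.COLOR_RGB2HSV);z=W[...,2]
cx,cy=s["tcp_pos"][:2]
m=(abs(z-.060)<.006)&(abs(W[...,0]-.446)<.06)&(W[...,1]>cy)&(W[...,1]<.23)&(hs[...,2]<90)&(hs[...,1]<150)
n,l,st,ce=cv2.connectedComponentsWithStats(m.astype(np.uint8));k=1+st[1:,4].argmax();m=l==k
p=W[m][:,:2].astype(np.float32);print(len(p),cv2.minEnclosingCircle(p),p.min(0),p.max(0))
cv2.imwrite("pics/d.png",cv2.resize(c["image"][150:330,240:440],None,fx=3,fy=3)[:,:,::-1])
E
python3 sl.py
```

```text
[0.4435 0.0207 0.0468] [-0.7 -6.4  5.1]
366 ((0.4399186372756958, 0.08113092184066772), 0.039026010781526566) [0.40375373 0.04272086] [0.45387822 0.11938754]
```

>>> apply_moves(
  targets=[
    {"dp": [0,0.003,0],"yaw": 0},
    {"dp": [0.0002,0.006,0],"yaw": 0},
    {"dp": [0.0003,0.009,0],"yaw": 0},
    {"dp": [0.0004,0.012,0],"yaw": 0},
    {"dp": [0.0006,0.015,0],"yaw": 0},
    {"dp": [0.0007,0.018,0],"yaw": 0},
    {"dp": [0.0008,0.021,0],"yaw": 0},
    {"dp": [0.0009,0.024,0],"yaw": 0},
    {"dp": [0.001,0.027,0],"yaw": 0},
    {"dp": [0.0011,0.03,0],"yaw": 0},
    {"dp": [0.0012,0.033,0],"yaw": 0},
    {"dp": [0.0013,0.036,0],"yaw": 0},
    {"dp": [0.0014,0.039,0],"yaw": 0},
    {"dp": [0.0015,0.042,0],"yaw": 0},
    {"dp": [0.0017,0.045,0],"yaw": 0},
    {"dp": [0.0018,0.048,0],"yaw": 0},
    {"dp": [0.0019,0.051,0],"yaw": 0},
    {"dp": [0.002,0.054,0],"yaw": 0},
    {"dp": [0.0021,0.057,0],"yaw": 0},
    {"dp": [0.0022,0.06,0],"yaw": 0},
  ],
)

```text
time_s: 23.05
tcp_pos: [0.4456, 0.0805, 0.0467]
eef_rot: [179.9, 0.1, -2.2]
contact_force: [-0.6, -7.2, 6.6]
gripper_width: 0.0004
gripper_force: 4.2
```

>>> apply_moves(
  targets=[
    {"dp": [0,0.0025,0],"yaw": 0},
    {"dp": [0.0002,0.005,0],"yaw": 0},
    {"dp": [0.0003,0.0075,0],"yaw": 0},
    {"dp": [0.0004,0.01,0],"yaw": 0},
    {"dp": [0.0005,0.0125,0],"yaw": 0},
    {"dp": [0.0006,0.015,0],"yaw": 0},
    {"dp": [0.0007,0.0175,0],"yaw": 0},
    {"dp": [0.0008,0.02,0],"yaw": 0},
    {"dp": [0.0009,0.0225,0],"yaw": 0},
    {"dp": [0.001,0.025,0],"yaw": 0},
    {"dp": [0.0011,0.0275,0],"yaw": 0},
    {"dp": [0.0012,0.0295,0],"yaw": 0},
    {"dp": [0.0012,0.031,0],"yaw": 0},
    {"dp": [0.0012,0.032,0],"yaw": 0},
  ],
)

```text
time_s: 24.22
tcp_pos: [0.4468, 0.1124, 0.0467]
eef_rot: [179.9, 0.1, -2.2]
contact_force: [0.5, -7.2, 6.6]
gripper_width: 0.0004
gripper_force: 4.3
```

```bash
python3 sl.py
```

```text
[0.4468 0.1124 0.0467] [ 0.5 -7.2  6.6]
277 ((0.4383726716041565, 0.17454636096954346), 0.03922408074140549) [0.40691474 0.1354235 ] [0.45225614 0.21366921]
```

View pics/d.png

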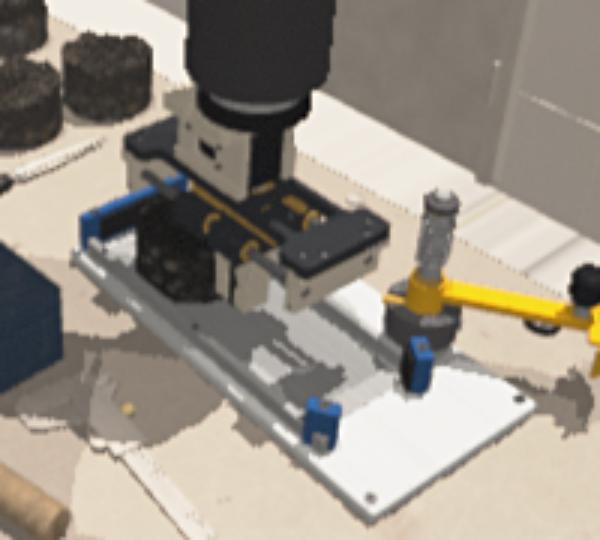

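The slice at (175,255) stands between the rails about 20 mm short of the stop, upright. From here I'll go slowly.

>>> apply_moves(
  targets=[
    {"dp": [0,0.001,0],"yaw": 0},
    {"dp": [0,0.002,0],"yaw": 0},
    {"dp": [0,0.003,0],"yaw": 0},
    {"dp": [0,0.004,0],"yaw": 0},
    {"dp": [0.0002,0.005,0],"yaw": 0},
    {"dp": [0.0002,0.006,0],"yaw": 0},
    {"dp": [0.0003,0.007,0],"yaw": 0},
    {"dp": [0.0003,0.008,0],"yaw": 0},
    {"dp": [0.0004,0.009,0],"yaw": 0},
    {"dp": [0.0004,0.01,0],"yaw": 0},
    {"dp": [0.0004,0.011,0],"yaw": 0},
    {"dp": [0.0005,0.012,0],"yaw": 0},
    {"dp": [0.0005,0.013,0],"yaw": 0},
    {"dp": [0.0005,0.014,0],"yaw": 0},
  ],
)

```text
time_s: 25.43
tcp_pos: [0.4472, 0.1261, 0.0467]
eef_rot: [179.9, 0.1, -2.2]
contact_force: [0.5, -7.8, 7.1]
gripper_width: 0.0006
gripper_force: 4.4
```

>>> apply_moves(
  targets=[
    {"dp": [0,0.0005,0],"yaw": 0},
    {"dp": [0,0.001,0],"yaw": 0},
    {"dp": [0,0.0015,0],"yaw": 0},
    {"dp": [0,0.002,0],"yaw": 0},
    {"dp": [0.0001,0.0025,0],"yaw": 0},
    {"dp": [0.0001,0.003,0],"yaw": 0},
    {"dp": [0.0001,0.0035,0],"yaw": 0},
    {"dp": [0.0001,0.004,0],"yaw": 0},
  ],
)

```text
time_s: 26.1
tcp_pos: [0.4473, 0.1301, 0.0467]
eef_rot: [179.9, 0.1, -2.2]
contact_force: [-0.6, -7.3, 6.8]
gripper_width: 0.0007
gripper_force: 4.4
```

>>> apply_moves(
  targets=[
    {"dp": [0,0.0005,0],"yaw": 0},
    {"dp": [0,0.001,0],"yaw": 0},
    {"dp": [0,0.0015,0],"yaw": 0},
    {"dp": [0,0.002,0],"yaw": 0},
    {"dp": [0.0001,0.0025,0],"yaw": 0},
  ],
)

```text
time_s: 26.52
tcp_pos: [0.4474, 0.1326, 0.0467]
eef_rot: [179.9, 0.1, -2.2]
contact_force: [-0.3, -8.2, 7.2]
gripper_width: 0.0007
gripper_force: 4.6
```

>>> apply_moves(
  targets=[
    {"dp": [0,0.0005,0],"yaw": 0},
    {"dp": [0,0.001,0],"yaw": 0},
    {"dp": [0,0.0015,0],"yaw": 0},
    {"dp": [0,0.002,0],"yaw": 0},
  ],
)

```text
time_s: 26.85
tcp_pos: [0.4472, 0.1338, 0.0467]
eef_rot: [179.8, 0.1, -2.2]
contact_force: [4.1, -14.9, 9.1]
gripper_width: 0.0005
gripper_force: 8.2
```

>>> apply_moves(
  targets=[
    {"dp": [0,0.0003,0],"yaw": 0},
    {"dp": [0,0.0003,0],"yaw": 0},
    {"dp": [0,0.0003,0],"yaw": 0},
    {"dp": [0,0.0003,0],"yaw": 0},
  ],
)

```text
time_s: 27.18
tcp_pos: [0.4473, 0.1338, 0.0468]
eef_rot: [179.8, 0.1, -2.2]
contact_force: [2.9, -13.5, 8.9]
gripper_width: 0.0005
gripper_force: 7.8
```

The slice is firmly home. Backing off and rising clear.

>>> apply_moves(
  targets=[
    {"dp": [0,-0.001,0],"yaw": 0},
    {"dp": [0,-0.003,0],"yaw": 0},
    {"dp": [0,-0.01,0],"yaw": 0},
    {"dp": [0,-0.02,0],"yaw": 0},
    {"dp": [0,-0.02,0.03],"yaw": 0},
    {"dp": [0,-0.02,0.065],"yaw": 0},
    {"dp": [0,-0.02,0.1],"yaw": 0},
    {"dp": [0,-0.02,0.14],"yaw": 0},
    {"dp": [0,-0.02,0.18],"yaw": 0},
    {"dp": [0,-0.02,0.2],"yaw": 0},
    {"dp": [0,-0.02,0.2],"yaw": 0},
    {"dp": [0,-0.02,0.2],"yaw": 0},
  ],
)

```text
time_s: 28.18
tcp_pos: [0.4484, 0.1161, 0.2478]
eef_rot: [-179.9, -0.1, -2.2]
contact_force: [0.2, -0.2, -0.7]
gripper_width: 0.0007
gripper_force: 0.0
```

```bash
python3 look.py; sed -i 's/(W\[...,1\]>cy)/(W[...,1]>.08)/' sl.py; python3 sl.py
```

```text
[0.4484 0.1161 0.2478] [ 0.15 -0.21 -0.73] -2.2
scene 678 yellow z pct [0.0648 0.0661 0.0675 0.319 ] [ 0.5448 -0.0388  0.087 ] [ 0.411 -0.109  0.06 ] [0.61  0.118 0.323]
top 78 yellow z pct [0.0655 0.0668 0.0681 0.0699] [ 0.5654 -0.0898  0.0768] [ 0.408 -0.106  0.062] [0.585 0.114 0.612]
[0.4474 0.1155 0.2457] [-0.5  0.2 -0.8]
565 ((0.45028045773506165, 0.1941734105348587), 0.04337393864989281) [0.40701306 0.15324236] [0.4921495  0.22997347]
```

View pics/d.png

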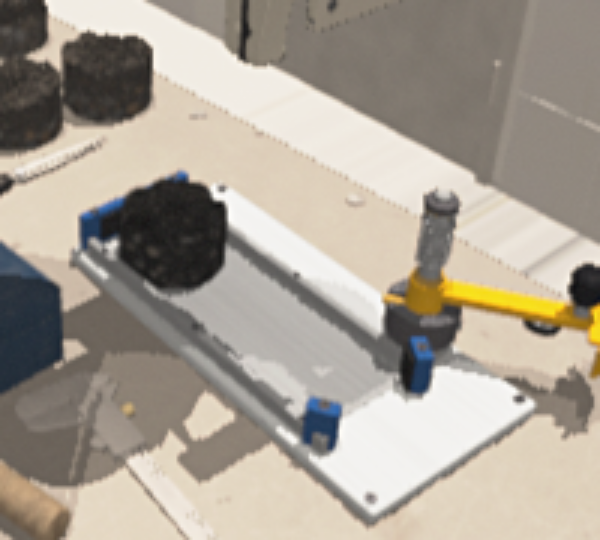

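The slice at (175,235) stands upright against the end stop and moved about 180 mm of the expected 182 mm. The finger is still parked. Handing in.

```bash
python3 -c "
from plant import r
print(r.close_job())"
```

```text
the job is handed in; nothing more can be done
None
```

The job is handed in: the finger is parked in the collar's notch, the slice stands home against the end stop, and the arm is clear; the verdict was not shown.

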